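# Start the bench grinder: light, extraction, grinder

### The arm

A 7-joint arm with a two-finger parallel gripper is mounted at the origin on the work surface. World frame = base frame: x ahead of the robot, y to its left, z up, the work surface at z = 0. Lengths are in m, angles in rad, forces in N, time in s.
With the tool pointing down it reaches from about 0.425 to 0.925 m from the base axis. Payload 6.8 kg.
Tool frame: the origin (TCP) lies on the centre line of the jaws, within the pads' length; the fingertips stand 17 mm ahead of it and the grasp point (between the pads) lies 2 mm behind it (finger_overhang is the distance from the TCP to the fingertips, in m); z points along the fingers, y is the line along which they close (so a half turn about z gives the same grasp; the last joint's range is limited). The gripper opens to 85 mm and grips with 20 to 120 N. Pads are 22 mm wide; open, the fingers measure 114 mm over their backs; the gripper's body (76 mm by 85 mm) begins 54 mm behind the grasp point. The pads swing forward as they close: fully open they stand 13 mm farther back than shut.
Start: joints at [-0.108, 0.477, 0.022, 1.555, -0.011, 1.109, -0.083], TCP at [0.675, 0, 0.248] pointing down, gripper open.
Joint ranges: [-2.96, 2.96], [-0.34, 2.1], [-1.41, 1.46], [0.24, 2.44], [-1.37, 4.51], [0.17, 1.92], [-2.96, 2.96]. Speed limits (rad/s): [2.39, 2.39, 3.14, 3.14, 3.14, 3.14, 3.14].

### API

Orientations are given as a unit quaternion [x, y, z, w].
In Python, from plant import * gives the robot as it stands.
- The arm moves only by the tool carry_out, never from a script. Its argument "rows" is a list of rows, each a list of 5 numbers: the shift along the tool's x, y, z in mm, then the turn about the tool's z in degrees, then the finger opening in mm, from 0 to 85.4. A call has 1 to 12 rows; each row shifts and turns the commanded pose from where the row before left it, along the tool's axes as they then stand; what a row does not reach is not made up. A row lasts 1/12 s, in which the tool goes at most 41.7 mm and 7.16 degrees, less where a joint would pass 70% of its speed; a pose out of reach is approached as far as the arm can. A call with a gripper value outside its range is refused whole. The fingers move at their own pace and stop on an object; the grip force is fixed at half the most. Time passes only in rows, so rows that do not move let the fingers close. It gives the time, the measured TCP pose, the force, the opening and the grip force at its end, in the units of the state.
- get_state(): the state, without advancing time (a new reading comes with each control period).
- read_camera(name): name is "scene" or "side" or "wrist"; returns the picture (420x560x3 uint8, red, green, blue); there is no depth.
- get_calibration(name): a dict with "mtx" (3x3 intrinsics, pixels), "rvec" (rotation vector, rad) and "tvec" (3), from world to camera coordinates, as OpenCV has them; the wrist camera has in their place "tool_from_camera" (4x4, takes a point from camera to tool coordinates, whose origin is the TCP and whose axes are the flange's). Camera axes: x right, y down, z forward; pixel columns grow to the right and rows downward; lengths in m; the calibration is good to about 2 mm. The wrist camera is an equidistant fisheye: a pixel r from the principal point sees the ray r / f radians off the axis. A picture is of the moment at which its call begins: read the wrist's pose just before it. get_calibration takes no time and is no camera call.
- sign_off(): hands the job in; it is judged then, once.
Trained networks look in the newest picture that a camera, given by its name, has taken for a name from the list of things; names that differ only in an ending like _2 or _b are one class to them, and where a whole thing is asked for, a point or a joint stands for the part that bears it (a point fixed in the world has none). Each returns a list of dicts, best first, with "p" (0 to 1); they miss things now and then, are a little off and sometimes report something else, mostly with a low value. They report only what shows in the picture. A call takes as long as a camera call.
- masks_of(camera, target): "mask" (420x560 bool, what is visible of it) and "position" ([column, row] in pixels, amid what is visible of it).
- spot_point(camera, target): "position" ([column, row] in pixels: a listed point, or the origin of a listed thing).
The state is a dict: "time_s": time; "joint_pos": joint angles; "joint_vel": joint speeds; "effort": joint torques, N m; "position": TCP position; "orientation": TCP orientation; "wrist_force": force on the tool from outside, world axes, zero at the start; "wrist_torque": the same for the moment, N m; "gripper_width": finger opening in m; "finger_force": force on a finger pad.
Only numpy, scipy, OpenCV 4.12 (cv2) and the standard library are available. Lean on these libraries where they do the work, as an engineer would, in place of code of your own. Each camera call takes 0.05 s, during which the arm holds its last target. There are 200 camera calls.

### The job

Start up the bench grinder as a careful worker does: push in the button on top of the work light, then the start button of the dust extractor, and only then the start button of the grinder, each with a light fingertip press, until it stays in. The start button is the smaller, flat-topped one of each machine's pair; the domed mushroom beside it is the stop. Only touch: don't shove or lift the light, and leave everything else on the bench where it is.

Things in the scene. Friction and masses are not known exactly. Their poses are not given: they have to be found in the camera images.
- lamp_button_top (a point): Centre of the top face of the work light's push button. Black flat-topped round cap, 26 mm across. It stands 15 mm proud of the lamp's flat top (lamp top 145 mm above the bench, button top 160 mm) and goes straight down; the plunger under it moves 8 mm at about 3 N and stays where it is pushed, and the cap itself is springy (3 N per mm). The top of the lamp is 52 mm by 170 mm, with the button in its middle.
- extractor_start_top (a point): Centre of the top face of the dust extractor's start button. Black flat-topped round cap, 26 mm across. It stands 15 mm proud of the panel on top of the extractor (panel 209 mm above the bench, button top 224 mm) and goes straight down; the plunger under it moves 8 mm at about 4 N and stays where it is pushed, and the cap itself is springy (3 N per mm). 
- extractor_stop_top (a point): Top of the dust extractor's stop button, a domed mushroom head 40 mm across, 64 mm to the right (-y) of the start button's centre as seen from the machine's front. Linked to the start button: as start goes in, stop comes out 8 mm, and the other way round. Its top is 225 mm above the bench while the machine is off.
- grinder_start_top (a point): Centre of the top face of the grinder's start button. Black flat-topped round cap, 26 mm across. It stands 15 mm proud of the starter box at the front of the grinder's base (panel 68 mm above the bench, button top 83 mm) and goes straight down; the plunger under it moves 8 mm at about 4 N and stays where it is pushed, and the cap itself is springy (3 N per mm). 
- grinder_stop_top (a point): Top of the grinder's stop button, a domed mushroom head 40 mm across, 64 mm to the right (-y) of the start button's centre as seen from the machine's front. Linked to the start button: as start goes in, stop comes out 8 mm, and the other way round. Its top is 84 mm above the bench while the machine is off.
- lamp_button (a joint): Travel of the work light's button: 0 = out (off), 0.008 m = fully in; on from 0.004.
- extractor_start (a joint): Travel of the extractor's start button: 0 = out (off), 0.008 m = fully in; on from 0.004.
- grinder_start (a joint): Travel of the grinder's start button: 0 = out (off), 0.008 m = fully in; on from 0.004.
- lamp: Cordless work light, loose, 1 to 1.6 kg: a grey box 52 x 170 x 105 mm in a dark steel tube stand (136 x 202 mm footprint). Origin on the bench under its middle; x is the way it shines (away from the robot, roughly), z up.
- extractor: Bench dust extractor, fixed: a grey steel box 270 (x) x 220 (y) x 195 mm high with a round meshed intake on each flank and a dark button panel on its top near the front. Origin on the bench under its middle; its front looks to its own -x. Start button at (-85, 32), stop button at (-85, -32) mm in its x, y. A tin stands behind them.
- grinder: Bench grinder with two 150 mm wheels, fixed: dark base, grey motor across the middle, about 370 mm wide (y) and 245 mm high; starter box on the front of the base. Origin on the bench under the motor's middle; its front looks to its own -x. Start button at (-150, 32), stop button at (-150, -32) mm in its x, y; the motor begins 86 mm behind them, wheels and rests 110 to 180 mm either side of the middle.
- chisel: Bystander: wood chisel, 240 mm long, lying near the robot. Origin under its middle, length along its x.
- wrench: Bystander: spanner, 200 mm long, lying near the robot. Length along its x.
- jar: Bystander: clear jar with steel cap, 60 mm across, 85 mm high, standing in front of the machine on the left. Origin under its middle.
- can: Bystander: steel can, 58 mm across, 150 mm high, standing in front of the machine on the right. Origin under its middle.
- tin: Bystander: low steel tin, 68 mm across, 60 mm high, standing on the extractor's top. Origin under its middle.
- screwdriver: Bystander: screwdriver, 220 mm long, lying on the far left. Length along its x.
- blank: Bystander: steel bar 120 x 45 x 20 mm, lying on the far right. Origin under its middle.

How it is judged:
On the way, in this order (a step that is already met when the one before it is completed fails the run):
1. the work light's button is pushed in (value of joint lamp_button above 0.004 m), for 0.1 s.
2. the extractor's start button is pushed in (value of joint extractor_start above 0.004 m), for 0.1 s.
3. the grinder's start button is pushed in (value of joint grinder_start above 0.004 m), for 0.1 s.
At the end, for the whole second after the job is handed in: All three buttons are in by at least 4 mm of their 8 mm; the work light and every bystander are within 20 mm of where they stood at the start, and the light is at rest (value of joint each of lamp_button, extractor_start, grinder_start above 0.004 m and distance of each of lamp, chisel, wrench, jar, can, tin, screwdriver, blank from where it was at the start of the episode below 0.02 m and linear speed of lamp below 0.02 m/s); the robot touches nothing.
It fails at once if the extractor is switched on before the light (value of joint extractor_start above 0.004 m and value of joint lamp_button below 0.004 m).
It fails at once if the grinder is switched on before the extractor (value of joint grinder_start above 0.004 m and value of joint extractor_start below 0.004 m).
It fails at once if the work light is shoved, lifted or tipped (20 mm, 0.2 rad) (distance of lamp from where it was at the start of the episode above 0.02 m or angle between lamp's own z axis and vertical above 0.2 rad).
It fails at once if a press or knock on the light or a machine is not light (over 30 N) (contact force between any of the fingers, the arm and lamp above 30 N or contact force between any of the fingers, the arm and extractor above 30 N or contact force between any of the fingers, the arm and grinder above 30 N).
It fails at once if a bystander is moved by more than 20 mm (distance of any of chisel, wrench, jar, can, tin, screwdriver, blank from where it was at the start of the episode above 0.02 m).
It also fails if it takes over 51 s, if anything falls off the work surface, if the arm or the gripper's body presses on something with over 40 N, if the wrist force passes 120 N, or if a joint passes its speed limit or range.

## Working session

There is one attempt and no reset: what is moved stays moved. The work goes in short steps, Python scripts to look and compute and a tool call to move; the robot and the scene stay as the last step left them, time stands still between calls to the robot, and variables do not carry over. Pictures are saved under pics/ and viewed, at most 10 in all, crops included, and the job is handed in when it is done.

Besides the shell and the picture viewer there is one more tool, called as name(argument=value, ...) on one line, values as JSON. carry_out: Moves the arm, as the interface text tells. Its arguments: {"type":"object","properties":{"rows":{"type":"array","items":{"type":"array","items":{"type":"number"}}}},"required":["rows"]}

```bash
mkdir -p pics
cat > h.py <<'E'
from plant import *
import numpy as np, cv2
from scipy.spatial.transform import Rotation as R
Z={'lamp_button_top':.16,'extractor_start_top':.224,'extractor_stop_top':.225,'grinder_start_top':.083,'grinder_stop_top':.084}
def ray(cam,px,st=None):
    c=get_calibration(cam); K=np.array(c['mtx'])
    if cam=='wrist':
        d=(np.array(px)-K[:2,2])/[K[0,0],K[1,1]]; th=np.linalg.norm(d)
        v=np.r_[d/max(th,1e-9)*np.sin(th),np.cos(th)]
        T=np.array(c['tool_from_camera']); Rt=R.from_quat(st['orientation']).as_matrix()
        return np.array(st['position'])+Rt@T[:3,3], Rt@T[:3,:3]@v
    Rm=cv2.Rodrigues(np.array(c['rvec'],float))[0]; t=np.array(c['tvec'],float).ravel()
    dist=c.get('dist'); v=np.linalg.inv(K)@np.r_[px,1]
    return -Rm.T@t, Rm.T@v
def atz(cam,px,z,st=None):
    o,d=ray(cam,px,st); return o+d*(z-o[2])/d[2]
def look(cams,names,tag=None):
    for cam in cams:
        st=get_state(); im=read_camera(cam)
        if tag: cv2.imwrite(f'pics/{tag}_{cam}.png',im[:,:,::-1])
        for n in names:
            for r in spot_point(cam,n)[:2]:
                print(cam,n,round(r['p'],2),np.round(r['position'],1),np.round(atz(cam,r['position'],Z.get(n,0),st),3))
E
python3 - <<'E'
from h import *
look(['scene','side','wrist'],list(Z)+['lamp'],'a')
s=get_state();print(s['time_s'],s['position'],s['orientation'],s['gripper_width'])
ims=[cv2.imread(f'pics/a_{c}.png') for c in('scene','side','wrist')]
c=np.zeros((600,800,3),np.uint8)
for im,(x,y) in zip(ims,[(0,0),(400,0),(0,300)]): c[y:y+300,x:x+400]=cv2.resize(im,(400,300))
cv2.imwrite('pics/a.png',c)
E
```

```text
scene lamp_button_top 0.5 [265.  160.7] [ 0.43  -0.067  0.16 ]
scene extractor_start_top 0.59 [345.8 243.1] [0.616 0.261 0.224]
scene extractor_stop_top 0.56 [320.2 235.7] [0.627 0.199 0.225]
scene extractor_stop_top 0.48 [398.6 218.7] [0.49  0.35  0.225]
scene grinder_stop_top 0.47 [450.4 287. ] [0.526 0.537 0.084]
scene grinder_stop_top 0.41 [189.7 184.9] [ 0.571 -0.261  0.084]
scene lamp 0.69 [265.8 191.1] [ 0.426 -0.072  0.   ]
side lamp_button_top 0.41 [265.3 235.7] [ 0.43  -0.072  0.16 ]
side extractor_start_top 0.41 [226.8 132.8] [0.609 0.26  0.224]
side extractor_stop_top 0.43 [246.4 142.6] [0.615 0.181 0.225]
side grinder_start_top 0.53 [334.8 245.4] [ 0.583 -0.189  0.083]
side grinder_stop_top 0.49 [352.9 260.3] [ 0.574 -0.257  0.084]
side lamp 0.73 [268.2 269.1] [ 0.444 -0.067  0.   ]
wrist lamp_button_top 0.76 [ 26.8 284.8] [ 0.431 -0.069  0.16 ]
wrist grinder_start_top 0.91 [200.2 349.5] [ 0.585 -0.194  0.083]
wrist grinder_stop_top 0.5 [ 96.8 228.6] [ 0.485 -0.037  0.084]
wrist lamp 0.89 [ 98.1 230.6] [ 0.431 -0.073  0.   ]
1.05 [ 6.75020243e-01 -5.82231574e-06  2.48328924e-01] [7.07136703e-01 7.07076858e-01 2.13132728e-05 9.96108967e-06] 0.08539559194443416
```

View pics/a.png

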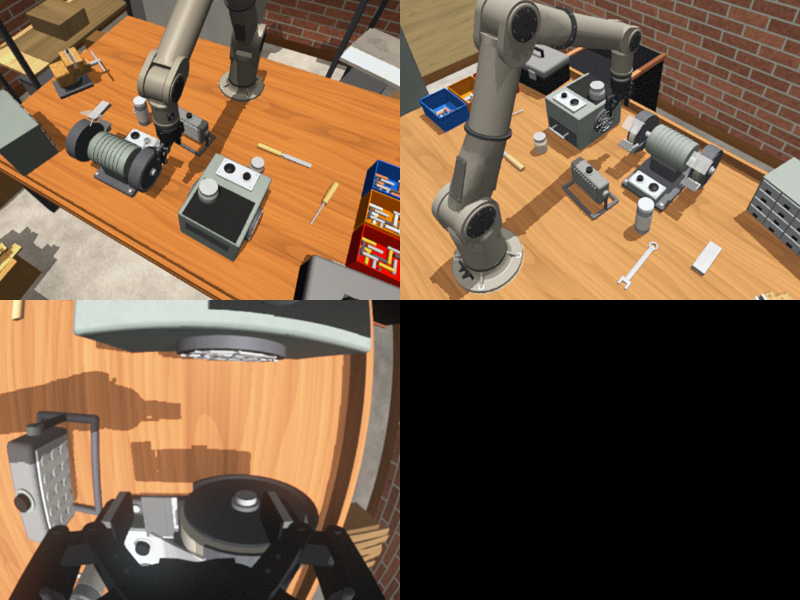

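The picture shows the lamp at about scene (265,160), the extractor buttons at scene (346,243) and (320,236), and the grinder buttons at side (335,245) and (353,260). The cameras agree within about 1 cm. I'll raise, shut the fingers and go above the lamp.

carry_out(rows=[[0,0,-25,0,0],[0,0,-25,0,0],[0,0,-25,0,0],[-7,-24,0,0,0],[-7,-24,0,0,0],[-7,-24,0,0,0],[-7,-24,0,0,0],[-7,-24,0,0,0],[-7,-24,0,0,0],[-7,-24,0,0,0],[-7,-24,0,0,0],[0,0,0,0,0]])

```text
time_s: 2.05
position: [0.4792, -0.058, 0.3235]
orientation: [0.708, 0.706, -0.001, -0.0]
wrist_force: [0.0, -0.3, -1.0]
gripper_width: 0.0002
finger_force: 0.0
```

Run:
```python
from h import *
look(['wrist','side','scene'],['lamp_button_top','grinder_start_top','grinder_stop_top'],'b')
s=get_state();print(s['time_s'],s['position'],s['orientation'],s['gripper_width'],s['wrist_force'])
print(get_calibration('wrist')['tool_from_camera'])
```

```text
wrist lamp_button_top 0.67 [221.6 205.9] [ 0.429 -0.069  0.16 ]
wrist grinder_start_top 0.57 [353.1 281.3] [ 0.582 -0.199  0.083]
side lamp_button_top 0.61 [147.9 221.9] [0.251 0.192 0.16 ]
side lamp_button_top 0.6 [145.8 166.9] [0.383 0.38  0.16 ]
side grinder_start_top 0.65 [335.1 244.6] [ 0.586 -0.188  0.083]
side grinder_stop_top 0.41 [353.  257.3] [ 0.582 -0.252  0.084]
scene lamp_button_top 0.58 [263.3 158.9] [ 0.427 -0.075  0.16 ]
scene grinder_stop_top 0.51 [189.6 184.8] [ 0.57  -0.261  0.084]
2.65 [ 0.48320828 -0.05587568  0.32314288] [ 7.07039216e-01  7.07174325e-01 -9.80916134e-05 -1.08682898e-04] 0.00012485515480539615 [0.20095611 0.20939093 0.22401056]
[[-3.20430156e-05 -9.50827553e-01 -3.09720784e-01  7.89265829e-02]
 [ 9.99999918e-01 -1.55576340e-04  3.74153959e-04  8.03295324e-04]
 [-4.03941120e-04 -3.09720746e-01  9.50827480e-01 -1.25899602e-01]
 [ 0.00000000e+00  0.00000000e+00  0.00000000e+00  1.00000000e+00]]
```

View pics/b_wrist.png

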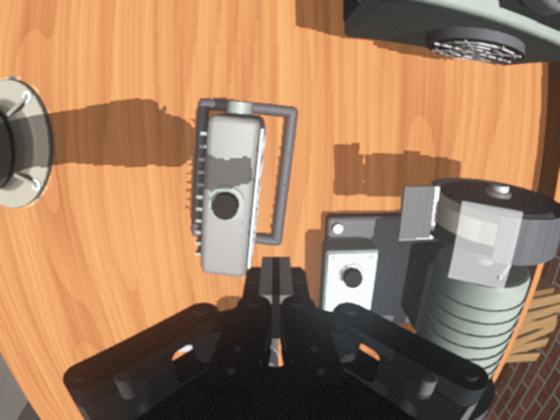

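The wrist picture shows the lamp button at (225,205) and the grinder start at (352,277). The network is right on both.

carry_out(rows=[[-3,-13,0,0,0],[-3,-13,0,0,0],[-3,-13,0,0,0],[-4,-14,0,0,0],[0,0,25,0,0],[0,0,25,0,0],[0,0,25,0,0],[0,0,20,0,0],[0,0,15,0,0],[0,0,0,0,0],[0,0,0,0,0]])

```text
time_s: 3.57
position: [0.4292, -0.0692, 0.2133]
orientation: [0.707, 0.707, -0.0, -0.0]
wrist_force: [-1.2, 0.4, 0.8]
gripper_width: 0.0002
finger_force: 0.0
```

Run:
```python
from h import *
look(['wrist'],['lamp_button_top'],'c')
s=get_state();print(s['time_s'],s['position'],s['orientation'],s['wrist_force'])
```

```text
wrist lamp_button_top 0.75 [277.4 245. ] [ 0.431 -0.071  0.16 ]
3.6667 [ 0.43048189 -0.06914733  0.21446317] [7.07186852e-01 7.07026116e-01 6.32725383e-04 6.53151220e-04] [-0.242125   -0.72087478 -0.01728927]
```

View pics/c_wrist.png

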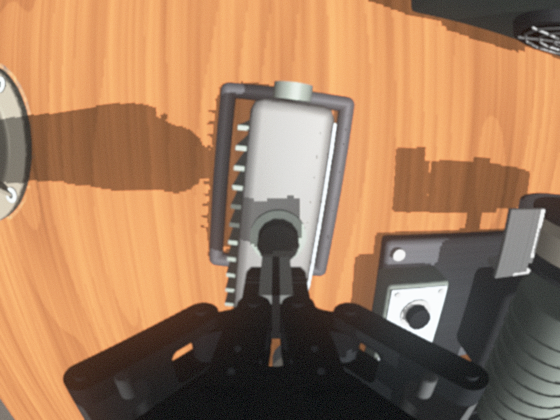

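The button (about (279,238)) lies under the fingertips. I'll press gently.

carry_out(rows=[[0,0,10,0,0],[0,0,10,0,0],[0,0,7,0,0],[0,0,4,0,0],[0,0,3,0,0],[0,0,3,0,0],[0,0,2,0,0],[0,0,2,0,0],[0,0,2,0,0],[0,0,0,0,0]])

```text
time_s: 4.5
position: [0.4304, -0.069, 0.1703]
orientation: [0.707, 0.707, 0.0, 0.0]
wrist_force: [0.9, -0.5, 2.3]
gripper_width: -0.0001
finger_force: 1.2
```

carry_out(rows=[[0,0,2,0,0],[0,0,1,0,0],[0,0,1,0,0],[0,0,0,0,0],[0,0,0,0,0]])

```text
time_s: 4.92
position: [0.4304, -0.069, 0.1667]
orientation: [0.707, 0.707, 0.0, 0.0]
wrist_force: [-0.4, -0.3, 6.9]
gripper_width: -0.0001
finger_force: 3.4
```

carry_out(rows=[[0,0,-5,0,0],[0,0,-15,0,0],[0,0,-20,0,0],[0,0,-20,0,0],[0,0,-25,0,0],[0,0,-25,0,0],[0,0,-25,0,0],[0,0,-25,0,0]])

```text
time_s: 5.58
position: [0.4293, -0.069, 0.3273]
orientation: [0.707, 0.707, -0.0, -0.0]
wrist_force: [-0.1, 0.2, 0.5]
gripper_width: 0.0001
finger_force: 0.0
```

carry_out(rows=[[22,14,0,0,0],[22,14,0,0,0],[22,14,0,0,0],[22,14,0,0,0],[22,14,0,0,0],[22,14,0,0,0],[22,14,0,0,0],[22,14,0,0,0],[22,14,0,0,0],[22,14,0,0,0],[22,14,0,0,0],[0,0,0,0,0]])

```text
time_s: 6.58
position: [0.5846, 0.1784, 0.3253]
orientation: [0.705, 0.709, 0.0, -0.001]
wrist_force: [-0.4, 0.5, -0.1]
gripper_width: 0.0
finger_force: 0.0
```

Run:
```python
from h import *
look(['wrist','scene'],['extractor_start_top','extractor_stop_top','lamp','lamp_button_top'],'d')
s=get_state();print(s['time_s'],s['position'],s['orientation'],s['wrist_force'])
```

```text
wrist extractor_start_top 0.8 [332.2 103.9] [0.624 0.261 0.224]
wrist extractor_stop_top 0.75 [326.9 189.7] [0.622 0.199 0.225]
wrist lamp 0.86 [186.4 309.1] [ 0.433 -0.07   0.   ]
scene extractor_start_top 0.43 [344.7 243.6] [0.618 0.259 0.224]
scene extractor_stop_top 0.66 [321.6 233.4] [0.619 0.199 0.225]
scene lamp 0.76 [270.1 190.2] [ 0.416 -0.061  0.   ]
scene lamp 0.32 [323.8 231. ] [0.476 0.163 0.   ]
scene lamp_button_top 0.49 [263.6 162.4] [ 0.438 -0.068  0.16 ]
7.0833 [0.58389974 0.17233649 0.32658014] [7.07418683e-01 7.06794721e-01 9.91574033e-05 1.36798048e-04] [0.31817493 0.64304769 0.03942083]
```

View pics/d_wrist.png

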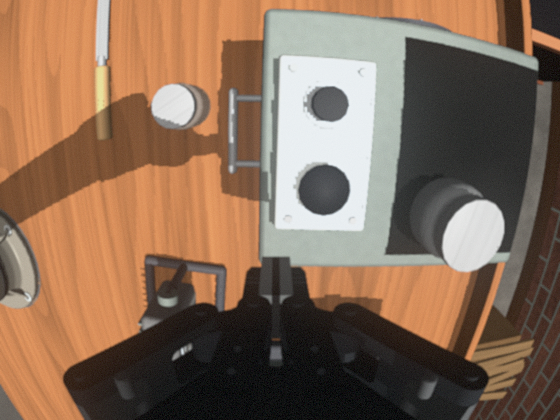

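The picture shows start (small, flat) at (330,103), stop at (324,189), and the tin well behind at (460,230). I'll move over start.

carry_out(rows=[[15,6,0,0,0],[15,6,0,0,0],[15,6,0,0,0],[15,6,0,0,0],[15,7,0,0,0],[13,7,0,0,0],[0,0,15,0,0],[0,0,15,0,0],[0,0,15,0,0],[0,0,0,0,0],[0,0,0,0,0]])

```text
time_s: 8.0
position: [0.6217, 0.2616, 0.2807]
orientation: [0.707, 0.707, -0.001, -0.0]
wrist_force: [-0.5, -0.3, 0.3]
gripper_width: -0.0002
finger_force: 0.0
```

Run:
```python
from h import *
look(['wrist'],['extractor_start_top','extractor_stop_top'],'e')
s=get_state();print(s['time_s'],s['position'],s['orientation'],s['wrist_force'])
```

```text
wrist extractor_start_top 0.88 [274.9 241.8] [0.622 0.26  0.224]
8.15 [0.62262066 0.26155427 0.28268764] [7.07112106e-01 7.07100649e-01 1.03475112e-03 2.68358079e-04] [ 0.16511609 -0.0920283  -0.4896316 ]
```

View pics/e_wrist.png

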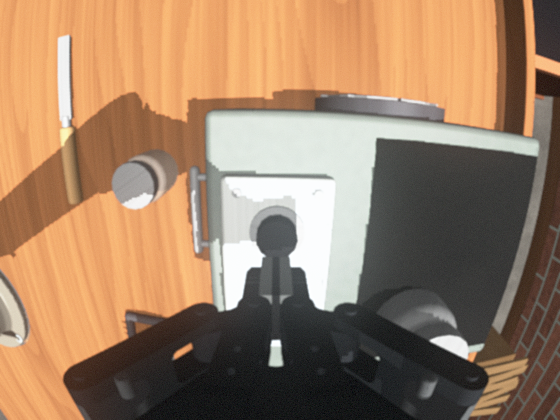

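The cap at (276,238) is right under the tips. I'll press.

carry_out(rows=[[0,0,12,0,0],[0,0,12,0,0],[0,0,8,0,0],[0,0,4,0,0],[0,0,3,0,0],[0,0,3,0,0],[0,0,2,0,0],[0,0,2,0,0],[0,0,2,0,0],[0,0,2,0,0],[0,0,1,0,0],[0,0,0,0,0]])

```text
time_s: 9.15
position: [0.6221, 0.261, 0.2308]
orientation: [0.707, 0.707, 0.0, 0.0]
wrist_force: [-3.6, -1.8, 7.6]
gripper_width: 0.0002
finger_force: 3.4
```

carry_out(rows=[[0,0,-5,0,0],[0,0,-15,0,0],[0,0,-20,0,0],[0,0,-20,0,0],[0,0,-20,0,0],[0,0,-20,0,0],[0,0,0,0,0]])

```text
time_s: 9.73
position: [0.624, 0.2621, 0.3351]
orientation: [0.707, 0.707, 0.004, 0.001]
wrist_force: [0.3, 1.1, -0.1]
gripper_width: -0.0005
finger_force: 0.0
```

carry_out(rows=[[-20,-4,0,0,0],[-25,-4,0,0,0],[-25,-4,0,0,0],[-25,-4,0,0,0],[-25,-4,0,0,0],[-25,-4,0,0,0],[-25,-4,0,0,0],[-25,-4,0,0,0],[-25,-4,0,0,0],[-25,-4,0,0,0],[0,0,0,0,0]])

```text
time_s: 10.65
position: [0.5815, 0.0092, 0.3298]
orientation: [0.71, 0.704, -0.001, 0.001]
wrist_force: [0.1, -1.5, 0.3]
gripper_width: -0.0003
finger_force: 0.0
```

carry_out(rows=[[-25,0,0,0,0],[-25,0,0,0,0],[-25,0,0,0,0],[-25,0,0,0,0],[-25,0,0,0,0],[-25,0,0,0,0],[-25,0,0,0,0],[-25,0,0,0,0],[-25,0,0,0,0],[-25,0,0,0,0],[-15,0,0,0,0],[0,0,0,0,0]])

```text
time_s: 11.65
position: [0.5811, -0.2535, 0.3294]
orientation: [0.709, 0.705, -0.001, 0.001]
wrist_force: [-0.3, -1.6, -0.2]
gripper_width: -0.0
finger_force: 0.0
```

Run:
```python
from h import *
look(['wrist'],['grinder_start_top','grinder_stop_top'],'f')
s=get_state();print(s['time_s'],s['position'],s['orientation'],s['wrist_force'])
```

```text
wrist grinder_start_top 0.78 [274.2 122.4] [ 0.581 -0.192  0.083]
wrist grinder_stop_top 0.89 [278.4 181.2] [ 0.585 -0.261  0.084]
11.8 [ 0.58238551 -0.24770932  0.32971789] [ 7.06739139e-01  7.07474065e-01  2.63616573e-04 -4.08738108e-04] [ 0.3419303   0.31899462 -0.03357974]
```

View pics/f_wrist.png

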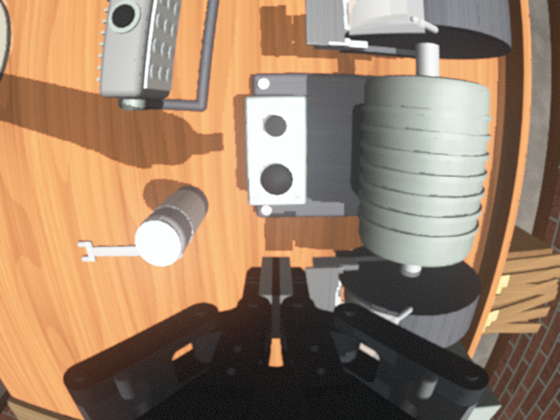

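The picture shows start at (275,125) and stop at (277,180), with the lamp button visibly in and the can clear at (160,240). I'll go over start and down to a hover.

carry_out(rows=[[13,0,0,0,0],[14,0,0,0,0],[14,0,0,0,0],[13,0,0,0,0],[0,0,25,0,0],[0,0,30,0,0],[0,0,30,0,0],[0,0,30,0,0],[0,0,30,0,0],[0,0,25,0,0],[0,0,15,0,0],[0,0,0,0,0]])

```text
time_s: 12.8
position: [0.5799, -0.1922, 0.1418]
orientation: [0.706, 0.708, -0.001, -0.003]
wrist_force: [-0.9, 0.5, -0.7]
gripper_width: -0.0001
finger_force: 0.0
```

Run:
```python
from h import *
look(['wrist'],['grinder_start_top','grinder_stop_top'],'g')
s=get_state();print(s['time_s'],s['position'],s['orientation'],s['wrist_force'])
```

```text
wrist grinder_start_top 0.97 [280.4 245.2] [ 0.583 -0.196  0.083]
wrist grinder_stop_top 0.46 [281.2 326.4] [ 0.585 -0.26   0.084]
12.95 [ 0.5829354  -0.19410848  0.14653002] [7.06698072e-01 7.07514750e-01 5.62583682e-04 6.30172233e-04] [-0.10843378 -0.28707018 -0.16355224]
```

View pics/g_wrist.png

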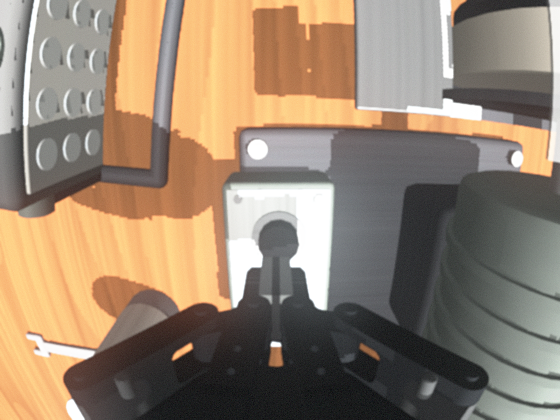

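The tips are over start at (279,240), with the can left of the gripper. I'll check its clearance before going lower.

Run:
```python
from h import *
for c in ('side','wrist'):
    st=get_state(); read_camera(c)
    for r in spot_point(c,'can')[:1]: print(c,r['p'],r['position'],atz(c,r['position'],0,st))
s=dict(position=[.5824,-.2477,.3297],orientation=[.7067,.7075,0,0])
print('top',atz('wrist',[160,242],.15,s), 'stop check',atz('wrist',[277,180],.084,s))
```

```text
side 0.61 [335.4, 319.7] [ 0.44405221 -0.30868887  0.        ]
wrist 0.89 [153.8, 304.5] [ 0.45523982 -0.31080849  0.        ]
top [ 0.45962584 -0.30485267  0.15      ] stop check [ 0.58515681 -0.25326418  0.084     ]
```

The can is over 90 mm away, so there is room. I'll press.

carry_out(rows=[[0,0,14,0,0],[0,0,14,0,0],[0,0,8,0,0],[0,0,4,0,0],[0,0,3,0,0],[0,0,3,0,0],[0,0,2,0,0],[0,0,2,0,0],[0,0,2,0,0],[0,0,2,0,0],[0,0,1,0,0],[0,0,0,0,0]])

```text
time_s: 14.15
position: [0.5824, -0.1951, 0.0905]
orientation: [0.707, 0.707, 0.0, 0.0]
wrist_force: [-0.3, -1.7, 4.9]
gripper_width: 0.0001
finger_force: 2.4
```

carry_out(rows=[[0,0,1,0,0],[0,0,0,0,0],[0,0,0,0,0]])

```text
time_s: 14.4
position: [0.5824, -0.1951, 0.0899]
orientation: [0.707, 0.707, 0.0, 0.0]
wrist_force: [-1.1, -0.2, 7.2]
gripper_width: -0.0003
finger_force: 3.3
```

carry_out(rows=[[0,0,-5,0,0],[0,0,-15,0,0],[0,0,-25,0,0],[0,0,-30,0,0],[0,0,-30,0,0],[0,0,-30,0,0],[0,0,-30,0,0],[0,0,-30,0,0],[0,0,-25,0,0],[0,0,0,0,0],[0,0,0,0,0]])

```text
time_s: 15.32
position: [0.5825, -0.1951, 0.3108]
orientation: [0.707, 0.707, 0.001, 0.001]
wrist_force: [-0.2, 0.6, -0.6]
gripper_width: 0.0
finger_force: 0.0
```

Run:
```python
from h import *
look(['scene','side','wrist'],['lamp'],'h')
s=get_state();print(s['time_s'],s['position'],s['wrist_force'])
a,b,w=[cv2.imread(f'pics/h_{c}.png') for c in ('scene','side','wrist')]
cv2.imwrite('pics/h.png',np.vstack([np.hstack([cv2.resize(a[180:330,260:460],(400,300)),cv2.resize(b[80:230,180:380],(400,300))]),np.hstack([cv2.resize(w,(400,300)),cv2.resize(b[200:350,220:420],(400,300))])]))
```

```text
scene lamp 0.7 [266.8 190.3] [ 0.421 -0.071  0.   ]
side lamp 0.68 [267.1 270.7] [ 0.437 -0.069  0.   ]
wrist lamp 0.87 [165.4  77. ] [ 0.432 -0.068  0.   ]
15.6167 [ 0.58143262 -0.19481493  0.30791228] [ 0.05443508  0.33768098 -0.30311995]
```

View pics/h.png

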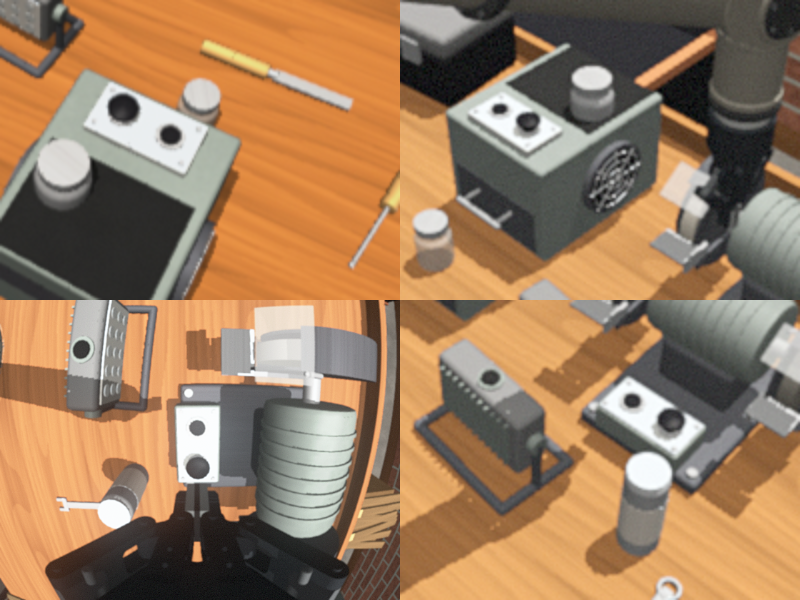

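The start buttons sit low and the stops stand out on both machines: the extractor pair in the top tiles, the grinder pair in the lower ones. The lamp button is in, the lamp and bystanders are where they were, and the arm is clear.

```bash
python3 -c "
from plant import *
print(sign_off())"
```

```text
the job is handed in; nothing more can be done
None
```

I pressed the light, extractor start and grinder start in that order; each stayed in at a peak reading of about 8 N, nothing else appeared to have moved, and I handed the job in at about 16 s with the arm clear (no verdict came back).

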